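Set the warming plate's dial to the recipe mark and start it

TASK

Set the warming plate for the next batch of balm: with a fingertip in the dial's gap, push the big dial round until its index line points squarely at the one long thick line of the scale around it. Then press the round start button fully down and let it come up again, leaving the dial on the mark. Nothing needs gripping; do not press the button before the dial is set, and leave the glass jar, the amber bottle and the tin where they stand.

Things in the scene. Friction and masses are not known exactly. Their poses are not given: they have to be found in the camera images.
- dial_axis (a point): Centre of the top face of the dial, on its upright turning axis, 85 mm above the table. The dial is a black knurled disc, 128 mm across, 20 mm thick, lying flat on the right half of a steel warming plate (220 x 370 mm, top 60 mm above the table; place and yaw vary). It cannot be lifted. A wedge is missing from it, exactly opposite the index line: the finger gap (see joint dial).
- index_tip (a point): Outer end, at the rim (64 mm from the axis) and level with the dial's top face, of the index line: the only white line on the dial, 3.5 mm wide, running radially from the hub cap to the rim.
- target_line (a point): Point level with the dial's top, 64 mm from the axis, in the direction of the target line: the one long thick black line (24 x 5 mm, radial) on the fixed flat aluminium scale plate (180 mm across) under and around the dial. All other lines are short and thin (8 x 2 mm). The target's direction varies. The dial is set when index_tip is at this point.
- dial (a joint): Dial angle, rad, anticlockwise from above; 0: index along the plate's +x; turns a full turn or more. Stiff (2 to 3 N at the gap), stays as left. Gap: open above and outwards, from a hub of 28 mm radius to the rim, 50 degrees either side of its middle (80 mm wide at 50 mm radius), floor 22 mm below the dial's top. Shut fingers 54 mm from the axis fit and push either side wall.
- start_top (a point): Centre of the top of the start button, a grey round push button of 28 mm diameter in a black housing, on the near edge of the warming plate between the dial and the white ceramic top. It is pressed straight down.
- start (a joint): Travel of the start button in m: 0 up, 0.006 fully down; a spring that takes 5 N when fully down brings it back.
- jar: Bystander: an open clear glass jar, 56 mm across and 48 mm high, standing on the white ceramic top; origin at the centre of its underside.
- amber: Bystander: an amber bottle with a black cap, 44 mm across and 100 mm high, on the table beside the warming plate; origin at the centre of its underside.
- tin: Bystander: a low round tin, 60 mm across and 45 mm high, on the table beside the warming plate; origin at the centre of its underside.

How it is judged (in metres and radians):
On the way, in this order (a step that is already met when the one before it is completed fails the run):
1. the dial's index line is at the long thick line (index end within 4.5 mm of it at the rim) (horizontal distance between index_tip and target_line below 0.0045 m), for 0.2 s.
2. the start button is pressed down (4 mm or more) with the dial on the mark (value of joint start above 0.004 m and horizontal distance between index_tip and target_line below 0.0045 m), for 0.03 s.
At the end, for the whole second after the job is handed in: The dial is at rest with its index end within 4.5 mm (4 degrees) of the long thick line, the start button is up again, and the jar, the bottle and the tin stand within 15 mm of where they were (horizontal distance between index_tip and target_line below 0.0045 m and velocity of joint dial between -0.05 and 0.05 rad/s and value of joint start below 0.0015 m and distance of each of jar, amber, tin from where it was at the start of the episode below 0.015 m); the robot touches nothing.
It fails at once if the start button was pressed while the dial was off the mark (value of joint start above 0.003 m and horizontal distance between index_tip and target_line above 0.0045 m).
It fails at once if the jar was lifted or pushed away (over 15 mm) or tipped (distance of jar from where it was at the start of the episode above 0.015 m or angle between jar's own z axis and vertical above 0.4 rad).
It fails at once if the amber bottle was lifted or pushed away (over 15 mm) or tipped (distance of amber from where it was at the start of the episode above 0.015 m or angle between amber's own z axis and vertical above 0.4 rad).
It fails at once if the tin was lifted or pushed away (over 15 mm) or tipped (distance of tin from where it was at the start of the episode above 0.015 m or angle between tin's own z axis and vertical above 0.4 rad).
It also fails if it takes over 64 s, if anything falls off the work surface, if the arm or the gripper's body presses on something with over 40 N, if the wrist force passes 120 N, or if a joint passes its speed limit or range.

ROBOT

A 6-joint arm with a two-finger parallel gripper is mounted at the origin on the work surface. World frame = base frame: x ahead of the robot, y to its left, z up, the work surface at z = 0. Lengths are in mm, angles in rad, forces in N, time in s.
With the tool pointing down it reaches from about 425 to 950 mm from the base axis. Payload 3.5 kg.
Tool frame: the origin (TCP) lies at the very end of the fingers, on their centre line; the grasp point (between the pads) lies 19 mm behind it; z points along the fingers, x is the direction in which the jaws open and shut, and the axes are right-handed (so a half turn about z gives the same grasp; the last joint's range is limited). The gripper opens to 85 mm and grips with 20 to 120 N. Pads are 22 mm wide; open, the fingers measure 114 mm over their backs; the gripper's body (76 mm by 85 mm) begins 54 mm behind the grasp point. The pads swing forward as they close: fully open they stand 13 mm farther back than shut.
Start: joints at [-1.362, 0.286, 1.577, -0, 1.279, -0.15], TCP at [237.049, -631.992, 231.325] pointing down, gripper open.
Joint ranges: [-2.77, 2.77], [-0.9, 2.22], [0.21, 2.48], [-1.53, 4.67], [0.24, 2.81], [-2.84, 2.84]. Speed limits (rad/s): [2.79, 2.79, 3.14, 3.14, 3.14, 3.14].

INTERFACE

Orientations are given as a unit quaternion [w, x, y, z].
In Python, from bench import telemetry, viewer, ctrl, models gives the robot as it stands. The module is installed in compiled form; this text tells all that it offers.
- The arm moves only by the tool jog_arm, never from a script. Its argument "motion" is a list of rows, each an object with "translation": the shift along the tool's x, y, z in cm, a list of three; "roll": the turn about the tool's z in rad. In form: [{"translation": [dx, dy, dz], "roll": roll}, ...]. A call has exactly 10 rows; each row is the pose to reach, as a shift and turn from the pose commanded when the call began, along the tool's axes at that moment; what a row does not reach only later rows make up. A row lasts 1/10 s, in which the tool goes at most 50 mm and 8.59 degrees, less where a joint would pass 70% of its speed; a pose out of reach is approached as far as the arm can. A call with a gripper value outside its range is refused whole. "hand" is the opening, from 0 (shut) to 1 (fully open), set as the call begins (left out, the last holds). The fingers move at their own pace and stop on an object; the grip force is fixed at half the most. Time passes only in rows, so rows that repeat a pose let the fingers close, or fill a call up. It gives the time, the measured TCP pose, the force and the opening at its end, in the units of the state.
- telemetry.state(): the state, without advancing time (a new reading comes with each control period).
- viewer.grab_frame(name): name is "scene" or "side" or "wrist"; returns a dict with "frame" (480x640x3 uint8, blue, green, red), "fx", "fy", "cx", "cy" (pixels), "R" (3x3) and "t" (3): a world point X has camera coordinates R X + t. Camera axes: x right, y down, z forward; pixel columns grow to the right and rows downward; lengths in mm; the calibration is good to about 2 mm. The wrist camera is an equidistant fisheye: a pixel r from the principal point sees the ray r / f radians off the axis. A picture is of the moment at which its call begins. There is no depth.
- ctrl.sign_off(): hands the job in, once; it reports no verdict.
Trained networks look in a picture, given as the dict that the camera call returned (one of the last four; its "shot" number tells which), for a name from the list of things; names that differ only in an ending like _2 or _b are one class to them, and where a whole thing is asked for, a point or a joint stands for the part that bears it (a point fixed in the world has none). Each returns a list of dicts, best first, with "conf" (0 to 1); they miss things now and then, are a little off and sometimes report something else, mostly with a low value. They report only what shows in the picture. A call takes as long as a camera call.
- models.search_frame(query, picture): "point" ([x, y, z] in mm, in world coordinates, good to about 4 mm: the middle of the surface that is visible of it).
- models.cut_out(query, picture): "region" (480x640 bool, what is visible of it).
- models.tip_of(query, picture): "point" ([x, y, z] in mm, in world coordinates, good to about 4 mm: a listed point, or the origin of a listed thing).
The state is a dict: "clock": time; "qpos": joint angles; "qvel": joint speeds; "tau": joint torques, N m; "eef_pos": TCP position; "ee_rot": TCP orientation; "ft_force": force on the tool from outside, world axes, zero at the start; "moment": the same for the moment, N m; "opening": finger opening in mm.
Only numpy, scipy, OpenCV 4.12 (cv2) and the standard library are available. Lean on these libraries where they do the work, as an engineer would, in place of code of your own. Each camera call takes 0.05 s, during which the arm holds its last target. There are 200 camera calls.

## Working session

There is one attempt and no reset: what is moved stays moved. The work goes in short steps, Python scripts to look and compute and a tool call to move; the robot and the scene stay as the last step left them, time stands still between calls to the robot, and variables do not carry over. Pictures are saved under pics/ and viewed, about 8 in all and at most 12, crops included, and the job is handed in when it is done.

Besides the shell and the picture viewer there is one more tool, called after "Call:" as name(argument=value, ...), one argument or row to a line, values as JSON. jog_arm: Moves the arm, as the interface text tells. Its arguments: {"type":"object","properties":{"motion":{"type":"array"},"hand":{"type":"number"}},"required":["motion"]}

```bash
mkdir -p pics
cat > h.py <<'E'
import numpy as np, cv2
from bench import telemetry, viewer, ctrl, models
def look(cam, names, save=None):
    p=viewer.grab_frame(cam)
    if save: cv2.imwrite('pics/'+save,p['frame'])
    for n in names:
        for d in models.tip_of(n,p)[:2]: print(cam,n,np.round(d['point'],1),round(d['conf'],2))
    return p
def unproj(p,uv,z):
    R=np.array(p['R']);t=np.array(p['t'])
    r=R.T@np.array([(uv[0]-p['cx'])/p['fx'],(uv[1]-p['cy'])/p['fy'],1]);c=-R.T@t
    return c+r*(z-c[2])/r[2]
E
python3 - <<'E'
from h import *
N=['dial_axis','index_tip','target_line','start_top','jar','amber','tin']
a=look('scene',N,'s.png');b=look('side',N,'d.png')
s=telemetry.state();print(s['clock'],s['ee_rot'],s['opening'],s['ft_force'])
cv2.imwrite('pics/both.png',cv2.resize(np.vstack([a['frame'],b['frame']]),(450,600))) 
for p in(a,b):print(p['R'],p['t'],p['fx'])
E
```

```text
scene dial_axis [ 591.5 -134.6   83.1] 0.9
scene index_tip [ 532.4 -139.6   84.2] 0.93
scene target_line [ 652.7 -148.    86.6] 0.57
scene start_top [5.321e+02 2.000e-01 8.140e+01] 0.75
scene jar [645.6  67.1  68.4] 0.67
scene tin [667.4 242.1   5.6] 0.61
side dial_axis [ 589.6 -136.    87.8] 0.69
side index_tip [ 529.2 -139.9   86.3] 0.91
side target_line [ 657.8 -148.9   86.8] 0.95
side target_line [ 542.4 -298.3   -0.6] 0.64
side start_top [529.7  -3.1  82.1] 0.76
side jar [642.3  68.3  72.2] 0.74
side amber [ 541.  -300.9    0.6] 0.85
side tin [666.4 237.8  -1. ] 0.57
0.8 [ 3.27242562e-06  8.21936673e-01 -5.69578884e-01  2.20733837e-05] 85.55944514858575 [-0.06481669 -0.24029665  0.17640033]
[[ 0.86250073  0.50602649 -0.00544854]
 [ 0.41396976 -0.71170483 -0.5675432 ]
 [-0.29106964  0.48725089 -0.82332559]] [-556.56127255 -150.77636989 1045.06648131] 452.56911785064636
[[-0.996801   -0.07988482 -0.00248577]
 [-0.05758927  0.73946846 -0.6707234 ]
 [ 0.05541877 -0.6684346  -0.74170341]] [618.10154821  63.74590681 813.81591187] 455.3199951988641
```

View pics/s.png

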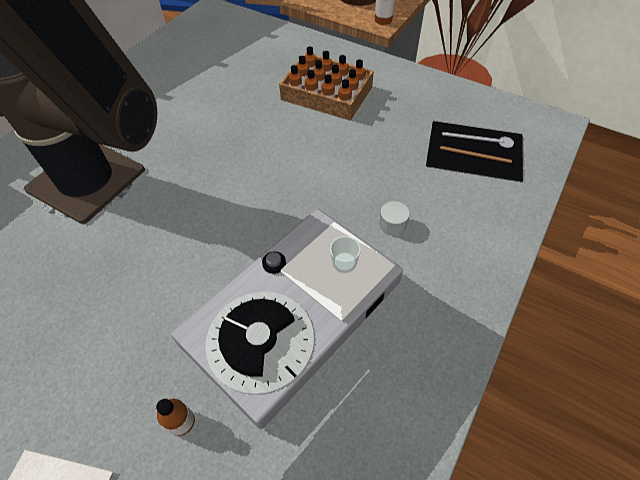

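View pics/d.png

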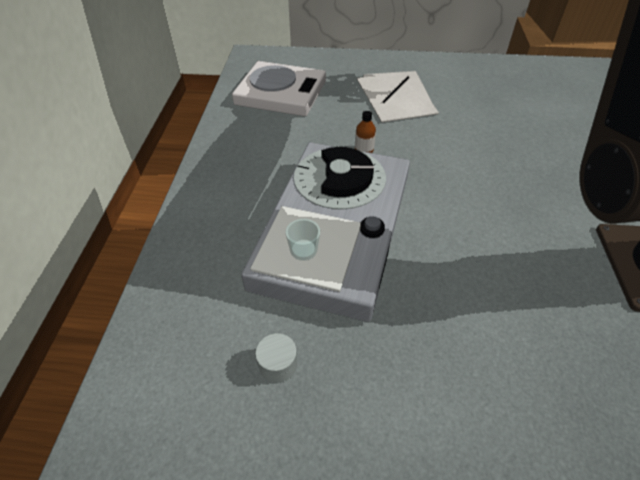

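The scene view shows the index at about (222,318), pointing toward the robot. The long line is at (291,372) on the far side and the gap faces away from the robot. Next I move above the gap with the fingers shut.

Call:
jog_arm(
  motion=[
    {"translation": [-32.6, -55.7, 4], "roll": 0.36},
    {"translation": [-32.6, -55.7, 4], "roll": 0.36},
    {"translation": [-32.6, -55.7, 4], "roll": 0.36},
    {"translation": [-32.6, -55.7, 4], "roll": 0.36},
    {"translation": [-32.6, -55.7, 4], "roll": 0.36},
    {"translation": [-32.6, -55.7, 4], "roll": 0.36},
    {"translation": [-32.6, -55.7, 4], "roll": 0.36},
    {"translation": [-32.6, -55.7, 4], "roll": 0.36},
    {"translation": [-32.6, -55.7, 4], "roll": 0.36},
    {"translation": [-32.6, -55.7, 4], "roll": 0.36},
  ],
  hand=0,
)

```text
clock: 1.8
eef_pos: [552.9, -243.0, 200.7]
ee_rot: [0.0, -0.707, 0.708, -0.0]
ft_force: [0.6, -1.1, 0.6]
opening: 0.5
```

Run:
```python
from h import *
s=telemetry.state();print(s['eef_pos'],s['ee_rot'],s['qpos'],s['clock'])
# pixel measurement from first pictures' calibration
p=viewer.grab_frame('scene'); ax=np.array([590.5,-135.3])
cv2.imwrite('pics/crop.png',cv2.resize(p['frame'][270:410,180:340],(800,700))[:600])
for uv,z in [((222,318),85),((258,333),87),((291,372),64)]:
    q=unproj(p,uv,z);d=q[:2]-ax;print(q,np.hypot(*d),np.degrees(np.arctan2(d[1],d[0])))
```

```text
[ 552.91177106 -242.99378017  200.66995209] [ 6.25429887e-05 -7.06683450e-01  7.07529728e-01 -4.25977079e-04] [-5.81903793e-01  1.57834150e-01  1.78599068e+00 -5.39074713e-05
  1.19690820e+00  9.90109020e-01] 1.8
[ 526.78451269 -143.37611105   85.        ] 64.22528234851436 -172.77612683630787
[ 594.7449439 -135.6386274   87.       ] 4.258428959503782 -4.56093714188054
[ 670.40156801 -156.89775849   64.        ] 82.76909895400573 -15.125838413411694
```

View pics/crop.png

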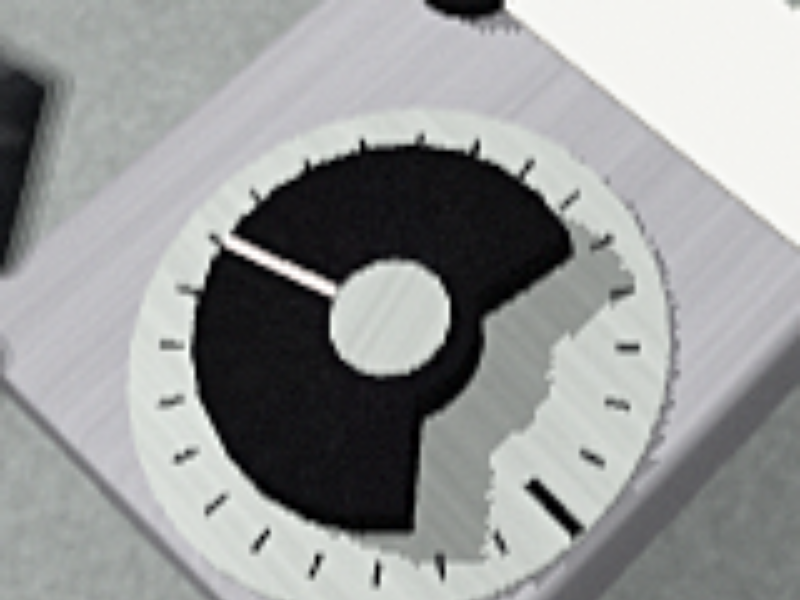

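```bash
cat >> h.py <<'E'
def proj(p,X):
    c=np.array(p['R'])@np.array(X).T+np.array(p['t'])[:,None]
    return p['fx']*c[0]/c[2]+p['cx'],p['fy']*c[1]/c[2]+p['cy']
E
python3 - <<'E'
from h import *
from scipy.optimize import least_squares
p=viewer.grab_frame('scene')
th=np.linspace(0,2*np.pi,2000)
def ext(x):
    u,v=proj(p,np.c_[x[0]+90*np.cos(th),x[1]+90*np.sin(th),63+0*th]);return np.array([u.min()-205.6,u.max()-314.4,v.min()-291.6])
r=least_squares(ext,[590,-135]);ax=r.x;print(ax,r.fun)
for n,uv,z in [('cap',(258.4,333.6),88),('idx',(225,318),85),('idxin',(247,328),85),('t1',(286.4,366.4),63),('t2',(295.4,376.4),63)]:
    q=unproj(p,uv,z);d=q[:2]-ax;print(n,q.round(1),np.hypot(*d).round(1),np.degrees(np.arctan2(d[1],d[0])).round(1))
E
```

```text
[ 595.69609052 -135.88660141] [ 0.0701066  -0.07073597  0.01168659]
cap [ 596.3 -136.5   88. ] 0.8 -44.3
idx [ 531.1 -140.9   85. ] 64.8 -175.6
idxin [ 573.3 -137.    85. ] 22.4 -177.2
t1 [ 658.8 -152.7   63. ] 65.3 -14.9
t2 [ 680.1 -159.1   63. ] 87.5 -15.4
```

Call:
jog_arm(
  motion=[
    {"translation": [-11.5, -9.5, 7.5], "roll": 0},
    {"translation": [-11.5, -9.5, 7.5], "roll": 0},
    {"translation": [-11.5, -9.5, 7.5], "roll": 0},
    {"translation": [-11.5, -9.5, 7.5], "roll": 0},
    {"translation": [-11.5, -9.5, 7.5], "roll": 0},
    {"translation": [-11.5, -9.5, 7.5], "roll": 0},
    {"translation": [-11.5, -9.5, 7.5], "roll": 0},
    {"translation": [-11.5, -9.5, 7.5], "roll": 0},
    {"translation": [-11.5, -9.5, 7.5], "roll": 0},
    {"translation": [-11.5, -9.5, 7.5], "roll": 0},
  ],
)

```text
clock: 2.9
eef_pos: [646.8, -130.7, 126.0]
ee_rot: [0.0, -0.706, 0.708, -0.0]
ft_force: [-0.5, 0.1, 0.6]
opening: -0.0
```

Call:
jog_arm(
  motion=[
    {"translation": [0, 0, 2.5], "roll": 0},
    {"translation": [0, 0, 4], "roll": 0},
    {"translation": [0, 0, 5.3], "roll": 0},
    {"translation": [0, 0, 5.3], "roll": 0},
    {"translation": [-1, 0.2, 5.3], "roll": 0},
    {"translation": [-1.5, 0.4, 5.3], "roll": 0},
    {"translation": [-2, 0.6, 5.3], "roll": 0},
    {"translation": [-2, 0.6, 5.3], "roll": 0},
    {"translation": [-2, 0.6, 5.3], "roll": 0},
    {"translation": [-2, 0.6, 5.3], "roll": 0},
  ],
)

```text
clock: 3.9
eef_pos: [641.2, -109.9, 72.8]
ee_rot: [0.0, -0.707, 0.708, -0.0]
ft_force: [0.3, 0.4, -0.3]
opening: 0.3
```

Run:
```python
from h import *
s=telemetry.state();P=np.array(s['eef_pos']);print(P,s['ft_force'])
ax=np.array([595,-136])
for lo,hi in((30,115),(115,180)):
    S=P[:2] if lo==30 else ax+54*np.array([np.cos(np.radians(lo)),np.sin(np.radians(lo))])
    for a in np.linspace(lo,hi,11)[1:]:
        w=ax+54*np.array([np.cos(np.radians(a)),np.sin(np.radians(a))])-S
        print(round(a,1),(-w[1]/10).round(2),(-w[0]/10).round(2))
```

```text
[ 641.18450862 -109.93900397   72.77093214] [ 0.33496457  0.36102384 -0.32895825]
38.5 -0.76 0.39
47.0 -1.34 0.94
55.5 -1.84 1.56
64.0 -2.25 2.25
72.5 -2.54 2.99
81.0 -2.73 3.77
89.5 -2.79 4.57
98.0 -2.74 5.37
106.5 -2.57 6.15
115.0 -2.29 6.9
121.5 0.29 0.54
128.0 0.64 1.04
134.5 1.04 1.5
141.0 1.5 1.91
147.5 1.99 2.27
154.0 2.53 2.57
160.5 3.09 2.81
167.0 3.68 2.98
173.5 4.28 3.08
180.0 4.89 3.12
```

Call:
jog_arm(
  motion=[
    {"translation": [-0.76, 0.4, 0], "roll": 0},
    {"translation": [-1.34, 0.94, 0], "roll": 0},
    {"translation": [-1.84, 1.56, 0], "roll": 0},
    {"translation": [-2.25, 2.25, 0], "roll": 0},
    {"translation": [-2.54, 3.0, 0], "roll": 0},
    {"translation": [-2.73, 3.77, 0], "roll": 0},
    {"translation": [-2.79, 4.57, 0], "roll": 0},
    {"translation": [-2.74, 5.37, 0], "roll": 0},
    {"translation": [-2.57, 6.15, 0], "roll": 0},
    {"translation": [-2.29, 6.9, 0], "roll": 0},
  ],
)

```text
clock: 4.9
eef_pos: [571.5, -86.6, 72.5]
ee_rot: [0.0, -0.707, 0.708, 0.0]
ft_force: [4.1, 1.9, 0.6]
opening: 0.1
```

Call:
jog_arm(
  motion=[
    {"translation": [0.29, 0.54, 0], "roll": 0},
    {"translation": [0.64, 1.04, 0], "roll": 0},
    {"translation": [1.04, 1.5, 0], "roll": 0},
    {"translation": [1.5, 1.91, 0], "roll": 0},
    {"translation": [2.0, 2.27, 0], "roll": 0},
    {"translation": [2.53, 2.57, 0], "roll": 0},
    {"translation": [3.09, 2.81, 0], "roll": 0},
    {"translation": [3.68, 2.98, 0], "roll": 0},
    {"translation": [4.28, 3.08, 0], "roll": 0},
    {"translation": [4.9, 3.12, 0], "roll": 0},
  ],
)

```text
clock: 5.9
eef_pos: [540.0, -136.0, 72.0]
ee_rot: [-0.0, -0.707, 0.708, 0.001]
ft_force: [0.5, 3.9, -0.1]
opening: 0.2
```

Run:
```python
from h import *
print(telemetry.state()['eef_pos'])
N=['dial_axis','index_tip','target_line']
p=look('scene',N); b=look('side',N)
w=viewer.grab_frame('wrist')
cv2.imwrite('pics/c2.png',cv2.resize(np.hstack([p['frame'][270:410,180:340],b['frame'][120:260,265:425]]),(800,350),interpolation=cv2.INTER_CUBIC))
```

```text
[ 540.04216116 -136.02870638   72.00779066]
scene dial_axis [ 590.1 -137.6   83.4] 0.7
scene index_tip [ 645.4 -171.1   85.1] 0.72
scene target_line [ 654.7 -147.1   85.3] 0.6
side index_tip [ 644.2 -172.4   82.4] 0.88
side target_line [ 656.1 -151.5   84.3] 0.78
```

View pics/c2.png

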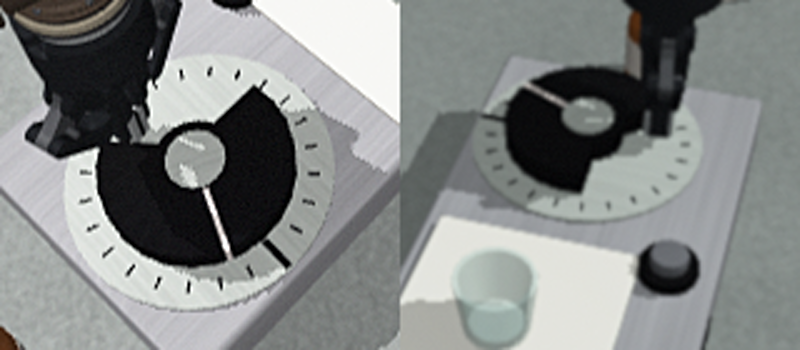

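The index (crop 231,257) is still about 20° short of the long line (crop 275,253). I push another 14° and look again.

Call:
jog_arm(
  motion=[
    {"translation": [0.3, 0, 0], "roll": 0},
    {"translation": [0.6, -0.05, 0], "roll": 0},
    {"translation": [0.9, -0.1, 0], "roll": 0},
    {"translation": [1.2, -0.15, 0], "roll": 0},
    {"translation": [1.3, -0.17, 0], "roll": 0},
    {"translation": [1.3, -0.17, 0], "roll": 0},
    {"translation": [1.3, -0.17, 0], "roll": 0},
    {"translation": [1.3, -0.17, 0], "roll": 0},
    {"translation": [1.3, -0.17, 0], "roll": 0},
    {"translation": [1.3, -0.17, 0], "roll": 0},
  ],
)

```text
clock: 7.35
eef_pos: [542.4, -149.0, 72.4]
ee_rot: [-0.0, -0.707, 0.707, -0.0]
ft_force: [-1.2, 0.5, -1.0]
opening: -0.1
```

Run:
```python
from h import *
print(telemetry.state()['eef_pos'])
N=['index_tip','target_line']
p=look('scene',N); b=look('side',N)
# white index line: segment bright pixels projected on dial-top plane in annulus 32..62
ax=np.array([595.7,-136])
for nm,q in(('scene',p),('side',b)):
  for z,lab,r0,r1,br in((85,'idx',34,60,True),(63,'tgt',72,86,False)):
    best=[]
    g=cv2.cvtColor(q['frame'],cv2.COLOR_BGR2GRAY).astype(np.float32)
    A=np.arange(-45,15,.5)
    for a in A:
        c,s=np.cos(np.radians(a)),np.sin(np.radians(a));rr=np.linspace(r0,r1,20)
        u,v=proj(q,np.c_[ax[0]+rr*c,ax[1]+rr*s,z+0*rr])
        best.append(cv2.remap(g,u.astype(np.float32)[None],v.astype(np.float32)[None],1).mean())
    m=np.array(best);m=m if br else -m;w=np.clip(m-np.median(m)-.5*(m.max()-np.median(m)),0,None);i=m.argmax();k=slice(max(0,i-8),i+9)
    print(nm,lab,A[i],((w*A)[k].sum()/w[k].sum()).round(2),m.max().round(),np.median(m).round())
cv2.imwrite('pics/c3.png',cv2.resize(np.hstack([p['frame'][270:410,180:340],b['frame'][120:260,265:425]]),(800,350),interpolation=cv2.INTER_CUBIC))
```

```text
[ 542.38740686 -148.95399622   72.3988096 ]
scene index_tip [ 655.4 -162.7   84. ] 0.59
scene target_line [ 655.7 -148.3   83.9] 0.81
side index_tip [ 652.  -159.5   82.6] 0.62
side target_line [ 655.1 -152.4   84.4] 0.7
scene idx -23.0 -23.16 221.0 14.0
scene tgt -15.0 -15.23 -3.0 -157.0
side idx -20.5 -20.5 111.0 18.0
side tgt -13.0 -13.29 -55.0 -120.0
```

View pics/c3.png

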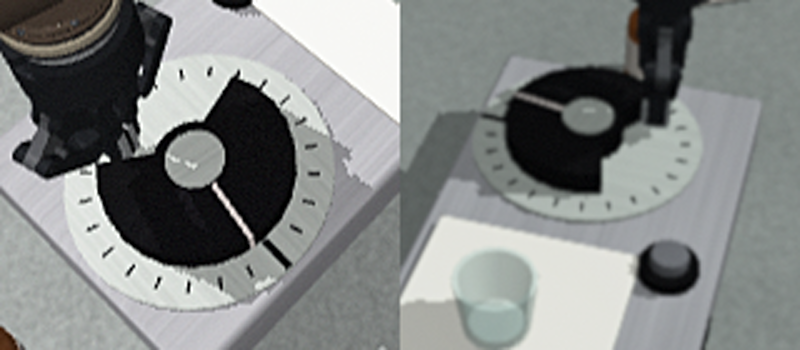

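Call:
jog_arm(
  motion=[
    {"translation": [0.2, -0.05, 0], "roll": 0},
    {"translation": [0.4, -0.1, 0], "roll": 0},
    {"translation": [0.55, -0.15, 0], "roll": 0},
    {"translation": [0.68, -0.18, 0], "roll": 0},
    {"translation": [0.68, -0.18, 0], "roll": 0},
    {"translation": [0.68, -0.18, 0], "roll": 0},
    {"translation": [0.68, -0.18, 0], "roll": 0},
    {"translation": [0.68, -0.18, 0], "roll": 0},
    {"translation": [0.68, -0.18, 0], "roll": 0},
    {"translation": [0.68, -0.18, 0], "roll": 0},
  ],
)

```text
clock: 8.65
eef_pos: [544.2, -155.7, 72.4]
ee_rot: [-0.0, -0.707, 0.708, -0.0]
ft_force: [-0.5, 1.5, -0.7]
opening: 0.3
```

```bash
cat > m.py <<'E'
from h import *
def meas():
  p=viewer.grab_frame('scene');b=viewer.grab_frame('side');ax=np.array([595.7,-136])
  for nm,q in(('scene',p),('side',b)):
   for z,lab,r0,r1,sg in((85,'idx',34,60,1),(63,'tgt',72,86,-1)):
    g=cv2.cvtColor(q['frame'],cv2.COLOR_BGR2GRAY).astype(np.float32)
    A=np.arange(-45,15,.5);a=np.radians(A)[:,None];rr=np.linspace(r0,r1,20)[None]
    X=np.stack([ax[0]+rr*np.cos(a),ax[1]+rr*np.sin(a),z+0*a*rr],-1).reshape(-1,3)
    u,v=proj(q,X);f=lambda t:t.astype(np.float32).reshape(len(A),20)
    m=sg*cv2.remap(g,f(u),f(v),1).mean(1)
    w=np.clip(m-np.median(m)-.5*(m.max()-np.median(m)),0,None);i=m.argmax();k=slice(max(0,i-8),i+9)
    print(nm,lab,((w*A)[k].sum()/w[k].sum()).round(2))
  return p,b
E
python3 - <<'E'
from m import *
print(telemetry.state()['eef_pos'])
p,b=meas()
for n in('start_top',):
  for q in(p,b):print([ (np.round(d['point'],1),d['conf']) for d in models.tip_of(n,q)[:1]])
E
```

```text
[ 544.22628928 -155.73165466   72.41216661]
scene idx -16.3
scene tgt -15.23
side idx -13.36
side tgt -13.31
[(array([667.8, 238.6,   1.7]), 0.46)]
[(array([528.5,  -1.5,  80.6]), 0.74)]
```

The index is within about 1° of the line in both cameras. I back off the wall and lift.

Call:
jog_arm(
  motion=[
    {"translation": [-0.6, 0, 0], "roll": 0},
    {"translation": [-1.2, 0.2, 0], "roll": 0},
    {"translation": [-1.2, 0.2, 0], "roll": 0},
    {"translation": [-1.2, 0.2, -2], "roll": 0},
    {"translation": [-1.2, 0.2, -5], "roll": 0},
    {"translation": [-1.2, 0.2, -8], "roll": 0},
    {"translation": [-4, 0.2, -8], "roll": 0},
    {"translation": [-8, 0.2, -8], "roll": 0},
    {"translation": [-8, 0.2, -8], "roll": 0},
    {"translation": [-8, 0.2, -8], "roll": 0},
  ],
)

```text
clock: 9.85
eef_pos: [542.3, -75.0, 152.5]
ee_rot: [0.0, 0.707, -0.707, 0.0]
ft_force: [0.2, -0.0, -0.0]
opening: 0.3
```

Run:
```python
from m import *
print(telemetry.state()['eef_pos'])
p,b=meas()
for q in(p,b):print([ (np.round(d['point'],1),d['conf']) for d in models.tip_of('start_top',q)[:1]])
cv2.imwrite('pics/c4.png',cv2.resize(np.hstack([p['frame'][230:410,180:340],b['frame'][120:300,265:425]]),(800,450),interpolation=cv2.INTER_CUBIC))
```

```text
[542.31852508 -75.04373714 152.5122438 ]
scene idx -16.28
scene tgt -15.24
side idx -13.56
side tgt -13.1
[(array([642.7,  64.9,  68.8]), 0.74)]
[(array([529.8,  -4.6,  83.2]), 0.76)]
```

View pics/c4.png

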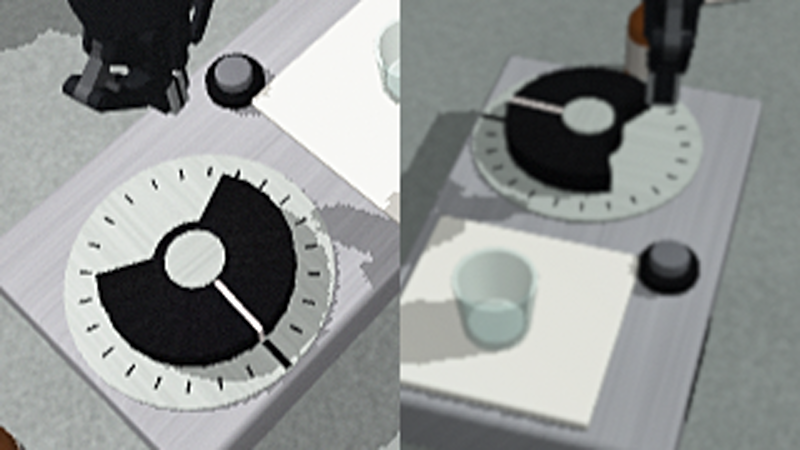

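The scene crop shows the white index line running straight into the long line (crop 262,330 to 290,360). The button is at scene crop (238,70) and side crop (668,258).

Run:
```python
from h import *
p=viewer.grab_frame('scene');b=viewer.grab_frame('side')
for z in(76,80,84,88):print(z,unproj(p,(275.2,258),z).round(1),unproj(b,(372.2,223.2),z).round(1))
```

```text
76 [532.4   4.   76. ] [530.5   3.3  76. ]
80 [534.2   2.   80. ] [530.8   7.1  80. ]
84 [5.36e+02 1.00e-01 8.40e+01] [531.1  10.9  84. ]
88 [537.8  -1.8  88. ] [531.5  14.7  88. ]
```

Call:
jog_arm(
  motion=[
    {"translation": [-4, 0.5, 0], "roll": 0},
    {"translation": [-7.2, 1.1, 0], "roll": 0},
    {"translation": [-7.2, 1.1, 0], "roll": 0},
    {"translation": [-7.2, 1.1, 2], "roll": 0},
    {"translation": [-7.2, 1.1, 4], "roll": 0},
    {"translation": [-7.2, 1.1, 5.2], "roll": 0},
    {"translation": [-7.2, 1.1, 5.2], "roll": 0},
    {"translation": [-7.2, 1.1, 5.2], "roll": 0},
    {"translation": [-7.2, 1.1, 5.2], "roll": 0},
    {"translation": [-7.2, 1.1, 5.2], "roll": 0},
  ],
)

```text
clock: 11.15
eef_pos: [532.2, -3.9, 101.5]
ee_rot: [0.001, -0.707, 0.708, -0.001]
ft_force: [0.1, 0.4, 0.4]
opening: -0.1
```

Run:
```python
from h import *
print(telemetry.state()['eef_pos'])
p=viewer.grab_frame('scene');b=viewer.grab_frame('side')
cv2.imwrite('pics/c5.png',cv2.resize(np.hstack([p['frame'][210:300,220:340],b['frame'][180:270,310:430]]),(800,300),interpolation=cv2.INTER_CUBIC))
```

```text
[532.22602283  -3.90457661 101.54281667]
```

View pics/c5.png

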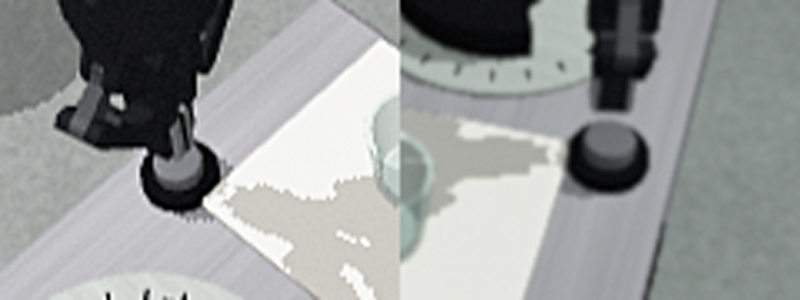

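Call:
jog_arm(
  motion=[
    {"translation": [-0.5, 0, 0], "roll": 0},
    {"translation": [-0.5, 0, 0.5], "roll": 0},
    {"translation": [-0.5, 0, 1], "roll": 0},
    {"translation": [-0.5, 0, 1.5], "roll": 0},
    {"translation": [-0.5, 0, 1.8], "roll": 0},
    {"translation": [-0.5, 0, 2.0], "roll": 0},
    {"translation": [-0.5, 0, 2.2], "roll": 0},
    {"translation": [-0.5, 0, 2.2], "roll": 0},
    {"translation": [-0.5, 0, 2.2], "roll": 0},
    {"translation": [-0.5, 0, 2.2], "roll": 0},
  ],
)

```text
clock: 12.25
eef_pos: [531.4, 1.4, 78.7]
ee_rot: [0.0, -0.707, 0.708, -0.0]
ft_force: [-2.4, 0.9, 4.0]
opening: -0.3
```

Call:
jog_arm(
  motion=[
    {"translation": [0, 0, 0.05], "roll": 0},
    {"translation": [0, 0, 0.1], "roll": 0},
    {"translation": [0, 0, 0.15], "roll": 0},
    {"translation": [0, 0, 0.2], "roll": 0},
    {"translation": [0, 0, 0.2], "roll": 0},
    {"translation": [0, 0, 0.2], "roll": 0},
    {"translation": [0, 0, 0.2], "roll": 0},
    {"translation": [0, 0, 0.2], "roll": 0},
    {"translation": [0, 0, 0.2], "roll": 0},
    {"translation": [0, 0, 0.2], "roll": 0},
  ],
)

```text
clock: 13.25
eef_pos: [531.5, 1.4, 76.5]
ee_rot: [0.0, -0.707, 0.708, -0.0]
ft_force: [-2.1, 1.0, 5.0]
opening: -0.1
```

Call:
jog_arm(
  motion=[
    {"translation": [0, 0, 0.05], "roll": 0},
    {"translation": [0, 0, 0.1], "roll": 0},
    {"translation": [0, 0, 0.15], "roll": 0},
    {"translation": [0, 0, 0.2], "roll": 0},
    {"translation": [0, 0, 0.2], "roll": 0},
    {"translation": [0, 0, 0.2], "roll": 0},
    {"translation": [0, 0, 0.2], "roll": 0},
    {"translation": [0, 0, 0.2], "roll": 0},
    {"translation": [0, 0, 0.2], "roll": 0},
    {"translation": [0, 0, 0.2], "roll": 0},
  ],
)

```text
clock: 14.25
eef_pos: [531.6, 1.4, 75.9]
ee_rot: [-0.0, -0.707, 0.707, 0.0]
ft_force: [-6.0, 0.1, 12.7]
opening: -0.1
```

The force stepped from 5 N to a hard stop at z = 76, which is 6 mm below the roughly 82 mm top, so the button is fully down. I retract.

Call:
jog_arm(
  motion=[
    {"translation": [0, 0, -0.5], "roll": 0},
    {"translation": [0, 0, -1.5], "roll": 0},
    {"translation": [0, 0, -4], "roll": 0},
    {"translation": [0, 0, -8], "roll": 0},
    {"translation": [0, 0, -10], "roll": 0},
    {"translation": [0, 4, -10], "roll": 0},
    {"translation": [0, 4, -10], "roll": 0},
    {"translation": [0, 4, -10], "roll": 0},
    {"translation": [0, 4, -10], "roll": 0},
    {"translation": [0, 4, -10], "roll": 0},
  ],
)

```text
clock: 15.25
eef_pos: [492.3, 1.3, 174.5]
ee_rot: [0.0, -0.707, 0.708, -0.0]
ft_force: [-0.4, -0.1, 0.6]
opening: 0.1
```

Run:
```python
from m import *
s=telemetry.state();print(s['eef_pos'],s['ft_force'])
p,b=meas()
for n in('jar','amber','tin','start_top','index_tip','target_line'):
  for q in(p,b):print(n,[ (np.round(d['point'],1),round(d['conf'],2)) for d in models.tip_of(n,q)[:1]])
cv2.imwrite('pics/c6.png',cv2.resize(np.hstack([p['frame'][180:440,140:420],b['frame'][100:360,220:500]]),(800,372),interpolation=cv2.INTER_CUBIC))
```

```text
[492.34416161   1.25090198 174.51371547] [-0.4412078  -0.06262751  0.61786506]
scene idx -16.29
scene tgt -15.24
side idx -13.57
side tgt -13.09
jar [(array([645.9,  68.2,  69.6]), 0.68)]
jar [(array([641.9,  67. ,  67.5]), 0.81)]
amber [(array([ 542.6, -302.2,   -1.5]), 0.83)]
amber [(array([ 541.3, -302. ,   -0.7]), 0.67)]
tin [(array([667.7, 237. ,   2.9]), 0.66)]
tin [(array([663.9, 239.4,  -1.8]), 0.63)]
start_top [(array([5.28e+02, 5.00e-01, 8.14e+01]), 0.46)]
start_top [(array([529.8,  -3. ,  84.1]), 0.51)]
index_tip [(array([ 657.3, -151.8,   81.9]), 0.81)]
index_tip [(array([ 652.3, -151.6,   84.9]), 0.56)]
target_line [(array([ 657. , -149.9,   85. ]), 0.9)]
target_line [(array([ 656.6, -149.3,   82.6]), 0.66)]
```

View pics/c6.png

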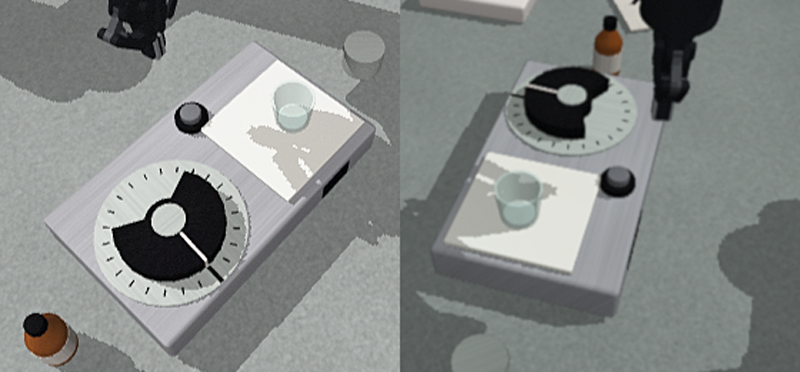

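The index line meets the long line (crop 210,265), the button (192,115) is up, the bystanders are in place and the arm is clear.

```bash
python3 -c "
from bench import ctrl;print(ctrl.sign_off())"
```

```text
the job is handed in; nothing more can be done
None
```

The dial is set on the long thick line, the start button has been pressed fully down and let up, and the job is handed in. No verdict was reported. The simulated clock was at about 15 s of the 64 s allowed.

- **Dial:** I pushed it about 160° anticlockwise with the shut fingers in the gap. At the last check the index was 1.0° short of the line in the scene camera and 0.5° short in the side camera, against a limit of about 4°. Pressing the button did not move it.
- **Camera disagreement:** The absolute angles differ by about 2 to 3° between the two cameras, so I relied on the difference between index and line within each picture. The finding networks' index points varied by up to about 5 mm, but still put the index near the line.
- **Button:** The force rose to 5 N and then to a hard stop at 12.7 N, about 6 mm below the estimated top. It shows as up again in the last picture. Travel was judged from height and force, since the joint value cannot be read.
- **Bystanders:** The jar, bottle and tin are within about 4 mm of their first readings, which is the networks' own error. The arm was clear of everything when I handed in.

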